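Clear the miniature film set into its trays

TASK

Clear the blue miniature film set: first put the camera lens away in the black tray, then put both paint bottles in the orange tray and both props, the toadstool and the tree stump, in the green tray. Set every thing down upright on the floor of its tray without dropping it, and leave the glue bottle and the glass tumbler where they stand.

Things in the scene. Friction and masses are not known exactly. Their poses are not given: they have to be found in the camera images.
- lens: Camera lens standing on its end: a black cylinder 60 mm in diameter and 50 mm tall with a silver ring near the top and a dark green glass on top; about 0.25 kg. Origin: centre of its underside; z is its axis, up. It starts standing upright somewhere on the fixed blue board (4 mm thick, on the table).
- orange_paint: Small paint bottle, orange body 34 mm in diameter with straight sides up to 46 mm, then a white cap 22 mm in diameter up to 66 mm; about 60 g. Origin: centre of its underside; z is its axis, up. It starts standing upright somewhere on the fixed blue board (4 mm thick, on the table).
- yellow_paint: Small paint bottle of the same shape and size as the orange one (34 mm body straight to 46 mm, white 22 mm cap to 66 mm), yellow body; about 60 g. Origin: centre of its underside; z is its axis, up. It starts standing upright somewhere on the fixed blue board (4 mm thick, on the table).
- toadstool: Set prop: toy toadstool 46 mm tall, red cap with white spots, about 50 g. The cap is 44 mm in diameter with a straight rim from 22 to 34 mm height (hold it there), rounded above; stem 20 mm in diameter on a round green foot 40 mm in diameter, 6 mm thick. Origin: centre of the foot's underside; z is its axis, up. It starts standing upright somewhere on the fixed blue board (4 mm thick, on the table).
- stump: Set prop: miniature tree stump, a dark brown cylinder 42 mm in diameter and 40 mm tall with pale rings on top; about 60 g. Origin: centre of its underside; z is its axis, up. It starts standing upright somewhere on the fixed blue board (4 mm thick, on the table).
- black_tray: Black open-topped tray, fixed on the table: outside 130 mm along its own x (short side), 160 mm along its own y (long side), 30 mm tall; walls and floor 5 mm thick, so inside 120 x 150 mm with the inner floor 5 mm above the origin. Origin: centre of its underside, on the table top; z up. The three trays are alike but for colour, turned up to 0.15 rad from the world axes, and swap places.
- orange_tray: Orange open-topped tray, fixed on the table: outside 130 mm along its own x (short side), 160 mm along its own y (long side), 30 mm tall; walls and floor 5 mm thick, so inside 120 x 150 mm with the inner floor 5 mm above the origin. Origin: centre of its underside, on the table top; z up. The three trays are alike but for colour, turned up to 0.15 rad from the world axes, and swap places.
- green_tray: Green open-topped tray, fixed on the table: outside 130 mm along its own x (short side), 160 mm along its own y (long side), 30 mm tall; walls and floor 5 mm thick, so inside 120 x 150 mm with the inner floor 5 mm above the origin. Origin: centre of its underside, on the table top; z up. The three trays are alike but for colour, turned up to 0.15 rad from the world axes, and swap places.
- glue: Bystander, loose: clear glue bottle 46 mm in diameter with a black pointed nozzle, 112 mm tall, standing on the table to one side. Origin: centre of its underside; z up.
- tumbler: Bystander, loose: empty glass tumbler 66 mm in diameter at the rim, 85 mm tall, standing on the table to the other side. Origin: centre of its underside; z up.

How it is judged:
By the outcome, as a careful person would: the job done as asked, in the order asked, and still so for the second after the job is handed in, with the robot touching nothing.
It also fails if it takes over 128 s, if anything falls off the work surface, if the arm or the gripper's body presses on something with over 40 N, if the wrist force passes 120 N, or if a joint passes its speed limit or range.

ROBOT

A 6-joint arm with a two-finger parallel gripper is mounted at the origin on the work surface. World frame = base frame: x ahead of the robot, y to its left, z up, the work surface at z = 0. Lengths are in m, angles in rad, forces in N, time in s.
With the tool pointing down it reaches from about 0.3 to 0.875 m from the base axis. Payload 6.4 kg.
Tool frame: the origin (TCP) lies midway between the tips of the shut fingers; the grasp point (between the pads) lies 19 mm behind it; z points along the fingers, y is the line along which they close (so a half turn about z gives the same grasp; the last joint's range is limited). The gripper opens to 85 mm and grips with 20 to 120 N. Pads are 22 mm wide; open, the fingers measure 114 mm over their backs; the gripper's body (76 mm by 85 mm) begins 54 mm behind the grasp point. The pads swing forward as they close: fully open they stand 13 mm farther back than shut.
Start: joints at [-0.206, 0.181, 1.607, -0, 1.354, -0.206], TCP at [0.575, 0, 0.231] pointing down, gripper open.
Joint ranges: [-2.99, 2.99], [-0.89, 2.07], [0.3, 2.58], [-1.14, 4.28], [0, 2.63], [-3.12, 3.12]. Speed limits (rad/s): [2.57, 2.57, 3.01, 3.14, 3.14, 3.14].

INTERFACE

Orientations are given as a unit quaternion [w, x, y, z].
In Python, from bench import ctrl gives the robot as it stands. The module is installed in compiled form; this text tells all that it offers.
- The arm moves only by the tool move_arm, never from a script. Its argument "plan" is one flat list of numbers, 6 for each row, row after row: the shift along the world's x, y, z in units of 50 mm (1.0 is 50 mm), then the turn, a rotation vector about the world's x, y, z in rad. A call has 1 to 10 rows; each row is the pose to reach, as a shift and turn from the pose commanded when the call began; what a row does not reach only later rows make up. A row lasts 1/8 s, in which the tool goes at most 62.5 mm and 10.7 degrees, less where a joint would pass 70% of its speed; a pose out of reach is approached as far as the arm can. A call with a gripper value outside its range is refused whole. "grip" is the finger opening in mm, from 0 to 85.4, set as the call begins (left out, the last holds). The fingers move at their own pace and stop on an object; the grip force is fixed at half the most. Time passes only in rows, so rows that repeat a pose let the fingers close. It gives the time, the measured TCP pose, the force, the opening and the grip force at its end, in the units of the state.
- ctrl.get_obs(): the state, without advancing time (a new reading comes with each control period).
- ctrl.camera(name): name is "scene" or "side" or "wrist"; returns a dict with "pixels" (400x640x3 uint8, red, green, blue), "fx", "fy", "cx", "cy" (pixels), "dist_coeffs" ([k1, k2, p1, p2, k3] as OpenCV has them; the pictures are not rectified), "origin" and "attitude" of the camera in the world. Camera axes: x right, y down, z forward; pixel columns grow to the right and rows downward; lengths in m; the calibration is good to about 2 mm. A picture is of the moment at which its call begins. There is no depth.
- ctrl.hand_in(): hands the job in; it is judged then, once.
The state is a dict: "time_s": time; "q": joint angles; "dq": joint speeds; "joint_efforts": joint torques, N m; "eef_pos": TCP position; "eef_rot": TCP orientation; "wrist_force": force on the tool from outside, world axes, zero at the start; "torque": the same for the moment, N m; "opening": opening from 0.0 (shut) to 1.0 (fully open); "grasp_force": force on a finger pad.
Only numpy, scipy, OpenCV 4.12 (cv2) and the standard library are available. Lean on these libraries where they do the work, as an engineer would, in place of code of your own. Each camera call takes 0.05 s, during which the arm holds its last target. There are 200 camera calls.

## Working session

There is one attempt and no reset: what is moved stays moved. The work goes in short steps, Python scripts to look and compute and a tool call to move; the robot and the scene stay as the last step left them, time stands still between calls to the robot, and variables do not carry over. Pictures are saved under pics/ and viewed, at most 14 in all, crops included, and the job is handed in when it is done.

Besides the shell and the picture viewer there is one more tool, called after "Request:" as name(argument=value, ...) on one line, values as JSON. move_arm: Moves the arm, as the interface text tells. Its arguments: {"type":"object","properties":{"plan":{"type":"array"},"grip":{"type":"number"}},"required":["plan"]}

```bash
mkdir -p pics; cat > h.py <<'E'
import numpy as np, cv2
from bench import ctrl
from scipy.spatial.transform import Rotation as R
def rot(a):
    a=np.array(a,float)
    return a if a.shape==(3,3) else R.from_quat(a[[1,2,3,0]]).as_matrix()
def K(c): return np.array([[c['fx'],0,c['cx']],[0,c['fy'],c['cy']],[0,0,1.]])
def ray(c,uv,z):
    p=cv2.undistortPoints(np.array(uv,float).reshape(-1,1,2),K(c),np.array(c['dist_coeffs'],float)).reshape(-1,2)
    d=np.c_[p,np.ones(len(p))]@rot(c['attitude']).T; o=np.array(c['origin'])
    return o+d*((z-o[2])/d[:,2])[:,None]
def proj(c,X):
    Rm=rot(c['attitude']).T; t=-Rm@np.array(c['origin'])
    return cv2.projectPoints(np.array(X,float).reshape(-1,1,3),cv2.Rodrigues(Rm)[0],t,K(c),np.array(c['dist_coeffs'],float))[0].reshape(-1,2)
def snap(n,f):
    c=ctrl.camera(n); cv2.imwrite('pics/'+f,c['pixels'][:,:,::-1]); return c
E
python3 - <<'E'
from h import *
for n in('scene','side','wrist'):
    c=snap(n,n+'0.png');print(n,c['origin'],c['attitude'],c['fx'],c['cx'],c['dist_coeffs'])
o=ctrl.get_obs();print(o['time_s'],o['eef_pos'],o['eef_rot'])
E
```

```text
scene [ 1.37128509 -0.24022296  0.69679658] [-0.36119671  0.70989777  0.53923082 -0.27351821] 378.6863695669735 324.4671536298541 [-0.00528617  0.          0.          0.          0.        ]
side [ 0.26245154 -0.69870118  0.54046389] [-0.46316205  0.86957744 -0.1550415   0.07265072] 363.4890900838433 318.14343233970004 [-0.02736211  0.          0.          0.          0.        ]
wrist [0.57554801 0.08176598 0.37299528] [ 1.60141929e-01  9.87093252e-01  7.84123514e-04 -9.26769421e-04] 357.15607464084167 321.53949688081326 [-0.07289234  0.          0.          0.          0.        ]
0.15 [5.74589112e-01 1.04201382e-04 2.30574454e-01] [-5.71610036e-04  7.07106596e-01  7.07106637e-01 -3.72559561e-04]
```

View pics/scene0.png

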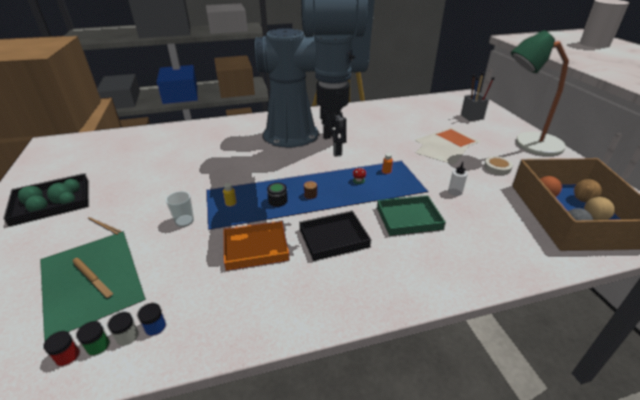

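View pics/side0.png

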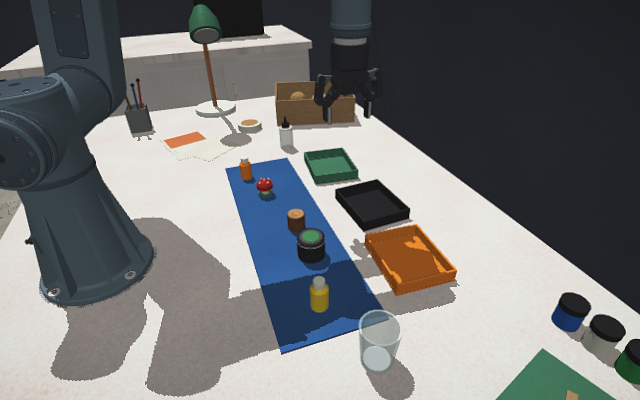

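View pics/wrist0.png

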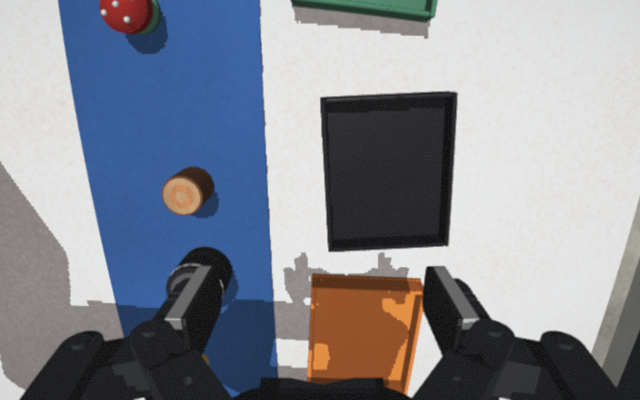

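The scene view shows yellow (229,196), lens (277,194), stump (310,190), toadstool (360,176) and orange (387,165), with trays orange, black and green from left to right. The side view shows the same tops: lens (311,237), stump (296,214), toadstool (265,180), orange cap (245,160), yellow cap (319,281). The wrist view shows the stump (182,196) and the black tray rim corners (321,97) to (449,245).

```bash
python3 - <<'E'
from h import *
S=ctrl.camera('side');W=ctrl.camera('wrist');C=ctrl.camera('scene')
for n,s,c,z in[('lens',(311,237),(277,188),.054),('stump',(296,214),(310,184),.044),('toad',(265,180),(360,170),.048),('orange',(245,160),(388,156),.07),('yellow',(319,281),(229,189),.07)]:
    print(n,ray(S,s,z)[0].round(3),ray(C,c,z)[0].round(3))
print('stumpW',ray(W,(182,196),.044)[0].round(3))
q=ray(W,[(321,97),(457,92),(449,245),(328,250)],.03);print('blackW',q[:,:2].round(3).tolist(),q.mean(0).round(3))
def hsv(c): return cv2.cvtColor(c['pixels'],cv2.COLOR_RGB2HSV)
h=hsv(S)
for n,lo,hi,box in[('orange_tray',(5,150,60),(16,255,255),(360,220,470,300)),('green_tray',(60,80,40),(90,255,255),(295,140,365,190)),('black_tray',(0,0,0),(180,255,60),(330,175,415,232))]:
    m=cv2.inRange(h,lo,hi);k=np.zeros_like(m);x0,y0,x1,y1=box;k[y0:y1,x0:x1]=m[y0:y1,x0:x1]
    k=cv2.morphologyEx(k,cv2.MORPH_OPEN,np.ones((3,3)))
    ct=max(cv2.findContours(k,0,1)[0],key=cv2.contourArea).reshape(-1,2)
    p=ray(S,ct,.03)[:,:2]; print(n,len(ct),cv2.minAreaRect((p*1000).astype(np.float32)))
print(ray(S,[(286,147),(378,365)],0).round(3))
E
```

```text
lens [ 0.44  -0.133  0.054] [ 0.443 -0.127  0.054]
stump [ 0.438 -0.029  0.044] [ 0.435 -0.024  0.044]
toad [0.404 0.145 0.048] [0.406 0.149 0.048]
orange [0.369 0.238 0.07 ] [0.381 0.254 0.07 ]
yellow [ 0.408 -0.272  0.07 ] [ 0.434 -0.264  0.07 ]
stumpW [ 0.438 -0.026  0.044]
blackW [[0.575, 0.066], [0.702, 0.072], [0.712, -0.086], [0.582, -0.091]] [ 0.643 -0.01   0.03 ]
orange_tray 225 ((615.0829467773438, -232.29811096191406), (179.35768127441406, 142.42149353027344), 87.0209732055664)
green_tray 141 ((610.7373657226562, 197.94570922851562), (197.71990966796875, 136.4571075439453), 83.86743927001953)
black_tray 167 ((632.1365356445312, -29.524307250976562), (143.97503662109375, 186.22950744628906), 2.9213528633117676)
[[ 0.536  0.422  0.   ]
 [ 0.456 -0.414  0.   ]]
```

Request:
move_arm(plan=[-0.4,-0.4,0,0,0,0,-1.2,-1.2,-0.3,0,0,0,-2.0,-2.0,-0.8,0,0,0,-2.5,-2.45,-1,0,0,0,-2.65,-2.6,-1,0,0,0,-2.65,-2.6,-1,0,0,0,-2.65,-2.6,-1,0,0,0], grip=85)

```text
time_s: 1.18
eef_pos: [0.4437, -0.1297, 0.182]
eef_rot: [0.001, 0.707, 0.707, 0.0]
wrist_force: [-0.2, -0.2, 0.2]
opening: 0.993
grasp_force: 0.0
```

```bash
python3 - <<'E'
from h import *
c=snap('wrist','w1.png');o=ctrl.get_obs();print(o['eef_pos'],o['time_s'],c['origin'])
print(proj(c,[[.442,-.13,.054],[.442,-.13,.004]]))
E
```

```text
[ 0.44359956 -0.12956102  0.18191267] 1.225 [ 0.4442073  -0.04793015  0.32449487]
[[318.20118497 188.00111711]
 [318.62844982 172.29246887]]
```

View pics/w1.png

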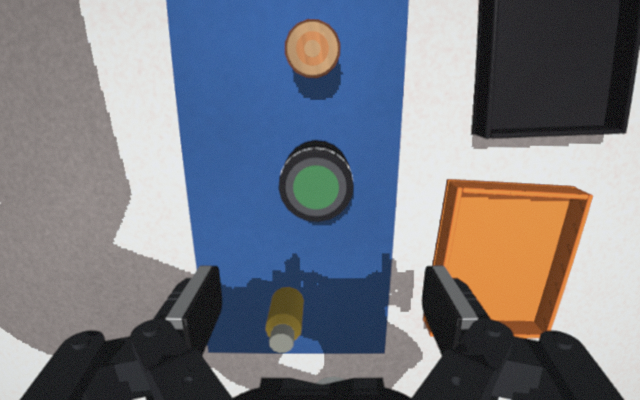

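The wrist view shows the lens glass centred at (316,187), close to the predicted (318,188). The stump top is at (312,48), the yellow cap at (281,341), and the orange tray rim starts at (449,180).

```bash
python3 - <<'E'
from h import *
c=ctrl.camera('wrist')
print('lens',ray(c,(316,187),.054).round(4),'stump',ray(c,(312.5,47.5),.044).round(4),'yellow',ray(c,(281,341),.07).round(4))
q=ray(c,[(449,180),(592,192)],.03);print('orange rim',q.round(3))
d=q[1]-q[0];d/=np.linalg.norm(d);print(np.arctan2(d[1],d[0]),q.mean(0)+.08*np.array([d[1],-d[0],0]))
E
```

```text
lens [[ 0.4401 -0.129   0.054 ]] stump [[ 0.4376 -0.025   0.044 ]] yellow [[ 0.4092 -0.2655  0.07  ]]
orange rim [[ 0.555 -0.13   0.03 ]
 [ 0.69  -0.14   0.03 ]]
-0.07645715916476935 [ 0.61594893 -0.21446666  0.03      ]
```

Request:
move_arm(plan=[-0.05,0,-0.4,0,0,0,-0.05,0,-1.1,0,0,0,-0.05,0,-1.9,0,0,0,-0.05,0,-2.6,0,0,0,-0.05,0,-3.1,0,0,0,-0.05,0,-3.35,0,0,0,-0.05,0,-3.44,0,0,0,-0.05,0,-3.44,0,0,0])

```text
time_s: 2.28
eef_pos: [0.4406, -0.1301, 0.0098]
eef_rot: [0.0, 0.707, 0.707, 0.0]
wrist_force: [-0.2, -0.1, 0.4]
opening: 0.994
grasp_force: 0.0
```

Request:
move_arm(plan=[0,0,0,0,0,0,0,0,0,0,0,0,0,0,0,0,0,0,0,0,0,0,0,0,0,0,0,0,0,0,0,0,0,0,0,0], grip=50)

```text
time_s: 3.02
eef_pos: [0.4406, -0.1304, 0.0104]
eef_rot: [0.001, 0.707, 0.707, 0.0]
wrist_force: [-2.2, 0.5, 6.3]
opening: 0.694
grasp_force: 63.7
```

Request:
move_arm(plan=[0,0,0.2,0,0,0,0,0,0.7,0,0,0,0,0,1.3,0,0,0,0.3,0.18,1.6,0,0,0,1.0,0.6,1.6,0,0,0,1.8,1.06,1.6,0,0,0,2.6,1.54,1.6,0,0,0,3.4,2.0,1.6,0,0,0,3.9,2.3,1.6,0,0,0,4.05,2.4,1.6,0,0,0])

```text
time_s: 4.28
eef_pos: [0.6433, -0.0089, 0.0894]
eef_rot: [-0.0, 0.707, 0.708, 0.0]
wrist_force: [-0.2, -0.4, -3.7]
opening: 0.686
grasp_force: 65.8
```

```bash
python3 - <<'E'
from h import *
o=ctrl.get_obs();print(o['eef_pos'],o['opening'])
c=snap('wrist','w2.png')
E
```

```text
[ 0.64327951 -0.00889583  0.0893675 ] 0.6857341261716458
```

View pics/w2.png

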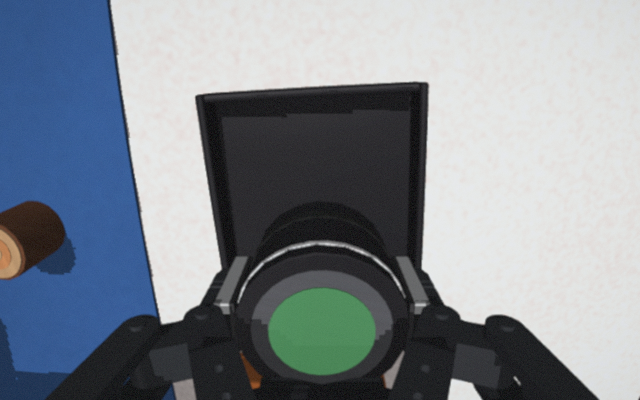

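The lens is held upright over the black tray, whose far rim runs from (197,96) to (428,84). It is centred well enough to lower.

Request:
move_arm(plan=[0,0,-0.3,0,0,0,0,0,-0.8,0,0,0,0,0,-1.2,0,0,0,0,0,-1.4,0,0,0,0,0,-1.48,0,0,0,0,0,-1.53,0,0,0,0,0,-1.55,0,0,0,0,0,-1.55,0,0,0])

```text
time_s: 5.32
eef_pos: [0.6429, -0.01, 0.0123]
eef_rot: [0.0, 0.707, 0.707, 0.0]
wrist_force: [-0.2, 0.1, -3.6]
opening: 0.686
grasp_force: 65.8
```

Request:
move_arm(plan=[0,0,-0.02,0,0,0,0,0,-0.03,0,0,0,0,0,-0.03,0,0,0])

```text
time_s: 5.7
eef_pos: [0.6429, -0.01, 0.0115]
eef_rot: [0.0, 0.707, 0.707, 0.0]
wrist_force: [-3.7, 0.2, 5.6]
opening: 0.692
grasp_force: 66.5
```

Request:
move_arm(plan=[0,0,0,0,0,0,0,0,0,0,0,0,0,0,0,0,0,0,0,0,0,0,0,0,0,0,0.3,0,0,0,0,0,0.9,0,0,0,0,0,1.7,0,0,0,0,0,2.4,0,0,0], grip=72)

```text
time_s: 6.7
eef_pos: [0.643, -0.0101, 0.133]
eef_rot: [0.001, 0.707, 0.707, 0.001]
wrist_force: [0.4, 0.3, -0.1]
opening: 0.846
grasp_force: 0.0
```

Request:
move_arm(plan=[-0.4,-0.4,0.3,0,0,0,-1.2,-1.2,0.8,0,0,0,-2.1,-2.1,1.1,0,0,0,-3.0,-3.1,1.1,0,0,0,-3.8,-4.0,1.1,0,0,0,-4.4,-4.7,1.1,0,0,0,-4.7,-5.1,1.1,0,0,0,-4.7,-5.1,1.1,0,0,0,-4.7,-5.1,1.1,0,0,0], grip=62)

```text
time_s: 7.82
eef_pos: [0.408, -0.2646, 0.1859]
eef_rot: [0.0, 0.707, 0.707, 0.0]
wrist_force: [-0.6, 0.7, 0.4]
opening: 0.726
grasp_force: 0.0
```

```bash
python3 - <<'E'
from h import *
o=ctrl.get_obs();print(o['eef_pos'],o['opening'])
c=snap('wrist','w3.png');print(proj(c,[[.409,-.2655,.07]]))
for n in('side',):snap(n,n+'1.png')
E
```

```text
[ 0.40797473 -0.26462532  0.18589492] 0.7261671826704766
[[321.71525298 193.3768495 ]]
```

View pics/w3.png

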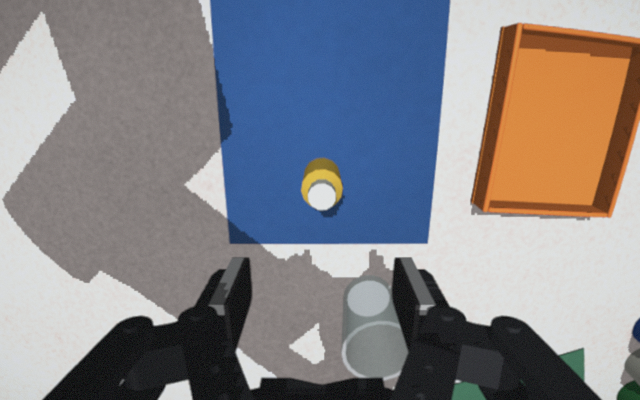

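View pics/side1.png

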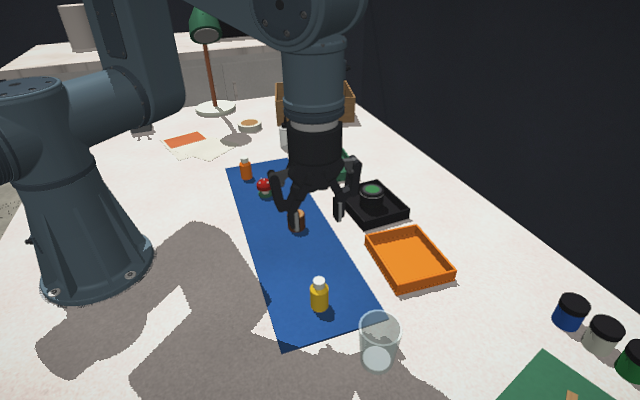

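The wrist view shows the yellow cap at (322,195), as predicted at (322,193), with the tumbler rim near (374,350). The orange tray's near rim runs from (474,208) to (613,216). The side view shows the lens standing upright in the black tray at (373,190).

```bash
python3 - <<'E'
from h import *
c=ctrl.camera('wrist')
print('yellow',ray(c,(322,195),.07).round(4),'tumbler',ray(c,(374,350),.085).round(4),ray(c,(369,298),0).round(4))
q=ray(c,[(505,25),(474,209),(613,217)],.03);print(q.round(3))
d=q[1]-q[0];print(np.linalg.norm(d),d)
e=q[2]-q[1];print(np.linalg.norm(e),e, (q[0]+q[2])/2)
E
```

```text
yellow [[ 0.4094 -0.2662  0.07  ]] tumbler [[ 0.454  -0.3998  0.085 ]] [[ 0.4604 -0.4053  0.    ]]
[[ 0.552 -0.139  0.03 ]
 [ 0.546 -0.292  0.03 ]
 [ 0.685 -0.3    0.03 ]]
0.1535422052143946 [-0.00598708 -0.15342543  0.        ]
0.1391935490668492 [ 0.13895384 -0.00816538  0.        ] [ 0.61894649 -0.21937396  0.03      ]
```

Request:
move_arm(plan=[0.03,-0.02,-0.4,0,0,0,0.03,-0.02,-1.1,0,0,0,0.03,-0.02,-1.9,0,0,0,0.03,-0.02,-2.6,0,0,0,0.03,-0.02,-3.1,0,0,0,0.03,-0.02,-3.4,0,0,0,0.03,-0.02,-3.54,0,0,0,0.03,-0.02,-3.54,0,0,0])

```text
time_s: 8.98
eef_pos: [0.4093, -0.266, 0.0084]
eef_rot: [0.0, 0.707, 0.707, 0.0]
wrist_force: [0.4, -0.3, -0.7]
opening: 0.725
grasp_force: 0.0
```

Request:
move_arm(plan=[0,0,0,0,0,0,0,0,0,0,0,0,0,0,0,0,0,0,0,0,0,0,0,0,0,0,0,0,0,0,0,0,0,0,0,0], grip=24)

```text
time_s: 9.72
eef_pos: [0.4097, -0.2667, 0.0094]
eef_rot: [0.001, 0.707, 0.707, -0.0]
wrist_force: [-1.0, 1.0, 6.3]
opening: 0.382
grasp_force: 59.4
```

Request:
move_arm(plan=[0,0,0.2,0,0,0,0,0,0.7,0,0,0,0,0,1.2,0,0,0,0.4,0.04,1.4,0,0,0,1.1,0.1,1.4,0,0,0,1.9,0.16,1.4,0,0,0,2.7,0.22,1.4,0,0,0,3.5,0.28,1.4,0,0,0,4.0,0.32,1.4,0,0,0,4.13,0.32,1.4,0,0,0])

```text
time_s: 10.98
eef_pos: [0.6165, -0.2496, 0.0785]
eef_rot: [0.0, 0.707, 0.708, 0.0]
wrist_force: [0.2, -0.5, -0.1]
opening: 0.387
grasp_force: 59.7
```

Request:
move_arm(plan=[0,0,-0.2,0,0,0,0,0,-0.7,0,0,0,0,0,-1.1,0,0,0,0,0,-1.26,0,0,0,0,0,-1.33,0,0,0,0,0,-1.36,0,0,0,0,0,-1.36,0,0,0])

```text
time_s: 11.85
eef_pos: [0.6159, -0.2502, 0.0109]
eef_rot: [0.001, 0.707, 0.707, 0.0]
wrist_force: [0.2, 0.5, -0.7]
opening: 0.388
grasp_force: 59.7
```

Request:
move_arm(plan=[0,0,-0.02,0,0,0,0,0,-0.03,0,0,0,0,0,-0.03,0,0,0])

```text
time_s: 12.22
eef_pos: [0.6161, -0.2503, 0.0104]
eef_rot: [0.001, 0.707, 0.707, 0.0]
wrist_force: [-2.9, 1.7, 6.6]
opening: 0.383
grasp_force: 60.2
```

Request:
move_arm(plan=[0,0,0,0,0,0,0,0,0,0,0,0,0,0,0,0,0,0,0,0,0,0,0,0,0,0,0.3,0,0,0,0,0,0.9,0,0,0,0,0,1.8,0,0,0,0,0,2.6,0,0,0], grip=48)

```text
time_s: 13.22
eef_pos: [0.6159, -0.2502, 0.1416]
eef_rot: [0.001, 0.707, 0.707, 0.0]
wrist_force: [0.8, -1.0, 0.4]
opening: 0.56
grasp_force: 0.0
```

Request:
move_arm(plan=[-0.4,0.6,0.5,0,0,0,-0.9,1.7,0.9,0,0,0,-1.4,2.8,0.9,0,0,0,-1.9,3.9,0.9,0,0,0,-2.4,5.0,0.9,0,0,0,-2.9,6.1,0.9,0,0,0,-3.5,7.2,0.9,0,0,0,-4.1,8.3,0.9,0,0,0,-4.5,9.2,0.9,0,0,0,-4.72,9.7,0.9,0,0,0], grip=62)

```text
time_s: 14.48
eef_pos: [0.3784, 0.2371, 0.185]
eef_rot: [0.0, 0.706, 0.708, 0.001]
wrist_force: [0.7, 0.2, 0.2]
opening: 0.73
grasp_force: 0.0
```

Request:
move_arm(plan=[0,0,0,0,0,0,0,0,0,0,0,0,0,0,0,0,0,0])

```text
time_s: 14.85
eef_pos: [0.3801, 0.2342, 0.1841]
eef_rot: [0.0, 0.708, 0.707, 0.0]
wrist_force: [-0.4, -0.7, -0.6]
opening: 0.727
grasp_force: 0.0
```

```bash
python3 - <<'E'
from h import *
c=snap('wrist','w4.png')
snap('side','side2.png')
E
```

```text
(no output)
```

View pics/w4.png

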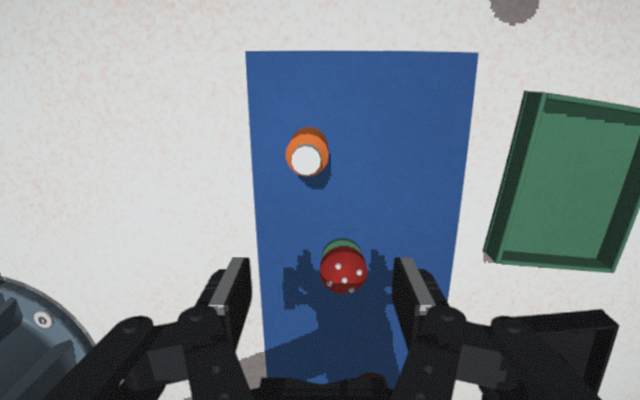

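View pics/side2.png

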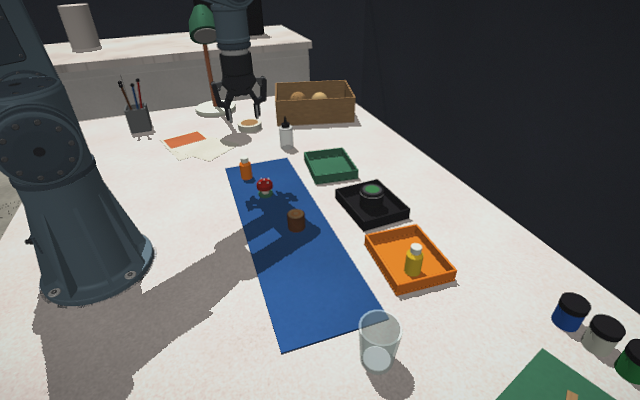

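The wrist view shows the orange cap at (306,160), the toadstool cap near (344,270), and green tray corners (526,92), (486,263) and (614,271). The side view shows the yellow bottle upright in the orange tray at (414,260) and the lens upright in its tray.

```bash
python3 - <<'E'
from h import *
c=ctrl.camera('wrist')
print('orange',ray(c,(306,160),.07).round(4),'toad',ray(c,(344,269),.035).round(4))
h=cv2.cvtColor(c['pixels'],cv2.COLOR_RGB2HSV)
m=cv2.inRange(h,(170,120,60),(180,255,255))|cv2.inRange(h,(0,120,60),(6,255,255));m[:225]=0;m[310:]=0
x,y,w,hh=cv2.boundingRect(m);print(x,y,w,hh)
q=ray(c,[(526,92),(486,263),(614,271)],.03);print(q.round(3));print((q[0]+q[2])/2, q[1]-q[0],q[2]-q[1])
print(ctrl.get_obs()['eef_pos'])
E
```

```text
orange [[0.3695 0.2597 0.07  ]] toad [[0.4015 0.1495 0.035 ]]
320 247 48 47
[[0.548 0.309 0.03 ]
 [0.537 0.152 0.03 ]
 [0.674 0.14  0.03 ]]
[0.61102782 0.22423588 0.03      ] [-0.01147962 -0.15670786  0.        ] [ 0.13663307 -0.01200881  0.        ]
[0.37994404 0.23432624 0.18381562]
```

Request:
move_arm(plan=[-0.1,0.25,-0.3,0,0,0,-0.21,0.51,-0.9,0,0,0,-0.21,0.51,-1.7,0,0,0,-0.21,0.51,-2.5,0,0,0,-0.21,0.51,-3.1,0,0,0,-0.21,0.51,-3.4,0,0,0,-0.21,0.51,-3.5,0,0,0,-0.21,0.51,-3.5,0,0,0])

```text
time_s: 16.0
eef_pos: [0.3694, 0.2608, 0.0091]
eef_rot: [0.0, 0.707, 0.707, 0.0]
wrist_force: [0.7, 0.3, -0.1]
opening: 0.723
grasp_force: 0.0
```

Request:
move_arm(plan=[0,0,0,0,0,0,0,0,0,0,0,0,0,0,0,0,0,0,0,0,0,0,0,0,0,0,0,0,0,0,0,0,0,0,0,0], grip=24)

```text
time_s: 16.75
eef_pos: [0.3699, 0.2609, 0.01]
eef_rot: [0.0, 0.707, 0.707, 0.001]
wrist_force: [-2.2, -0.3, 6.0]
opening: 0.383
grasp_force: 59.2
```

Request:
move_arm(plan=[0,0,0.2,0,0,0,0,0,0.7,0,0,0,0,0,1.4,0,0,0,0.2,-0.3,2.0,0,0,0,0.6,-1.0,2.2,0,0,0,1.1,-1.9,2.2,0,0,0,1.6,-2.8,2.2,0,0,0,2.1,-3.7,2.2,0,0,0,2.6,-4.6,2.2,0,0,0,3.1,-5.5,2.2,0,0,0])

```text
time_s: 18.0
eef_pos: [0.5247, -0.0161, 0.1196]
eef_rot: [0.0, 0.707, 0.707, 0.0]
wrist_force: [-0.0, 0.9, -0.2]
opening: 0.382
grasp_force: 59.6
```

Request:
move_arm(plan=[0.5,-0.9,0,0,0,0,1.0,-1.8,0,0,0,0,1.5,-2.7,0,0,0,0,1.78,-3.2,0,0,0,0,1.88,-3.4,0,0,0,0,1.88,-3.4,-0.4,0,0,0,1.88,-3.4,-1.0,0,0,0,1.88,-3.4,-1.6,0,0,0,1.88,-3.4,-1.9,0,0,0,1.88,-3.4,-2.0,0,0,0])

```text
time_s: 19.25
eef_pos: [0.617, -0.1831, 0.0173]
eef_rot: [-0.001, 0.707, 0.707, -0.0]
wrist_force: [-0.1, -0.2, -0.8]
opening: 0.384
grasp_force: 59.6
```

Request:
move_arm(plan=[0,0,-0.08,0,0,0,0,0,-0.14,0,0,0,0,0,-0.18,0,0,0,0,0,-0.18,0,0,0])

```text
time_s: 19.75
eef_pos: [0.6186, -0.1848, 0.011]
eef_rot: [0.001, 0.707, 0.707, 0.0]
wrist_force: [-2.8, 0.8, 5.3]
opening: 0.382
grasp_force: 60.0
```

Request:
move_arm(plan=[0,0,0,0,0,0,0,0,0,0,0,0,0,0,0,0,0,0,0,0,0,0,0,0,0,0,0.3,0,0,0,0,0,0.9,0,0,0,0,0,1.8,0,0,0,0,0,2.4,0,0,0], grip=48)

```text
time_s: 20.75
eef_pos: [0.6191, -0.185, 0.1335]
eef_rot: [0.002, 0.707, 0.707, 0.001]
wrist_force: [0.3, -1.0, 0.7]
opening: 0.561
grasp_force: 0.0
```

Request:
move_arm(plan=[-0.5,0.4,0,0,0,0,-1.2,1.0,0,0,0,0,-1.9,1.7,0,0,0,0,-2.6,2.3,0,0,0,0,-3.2,2.8,0,0,0,0,-3.5,3.1,0,0,0,0,-3.61,3.18,0,0,0,0,-3.61,3.18,0,0,0,0,-3.61,3.18,0,0,0,0], grip=70)

```text
time_s: 21.88
eef_pos: [0.4384, -0.0262, 0.1302]
eef_rot: [0.001, 0.707, 0.707, 0.0]
wrist_force: [-0.3, -0.1, -0.4]
opening: 0.818
grasp_force: 0.0
```

```bash
python3 - <<'E'
from h import *
c=snap('wrist','w5.png');s=snap('side','side3.png');print(proj(c,[[.4378,-.0255,.044]]),ctrl.get_obs()['eef_pos'])
cv2.imwrite('pics/c5.png',np.hstack([c['pixels'][80:330,200:450],s['pixels'][130:330,230:480].copy() if 0 else s['pixels'][80:330,230:480]])[:,:,::-1])
E
```

```text
[[319.32533105 204.4697798 ]] [ 0.43808658 -0.02607127  0.12988349]
```

View pics/c5.png

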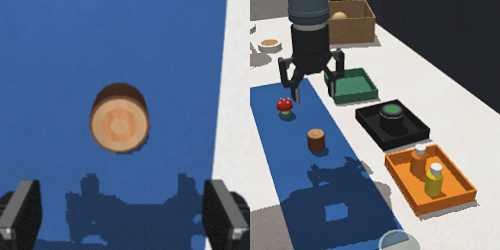

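The stump top is at full-frame (320,203), matching the predicted (319,204). Both bottles stand upright in the orange tray.

Request:
move_arm(plan=[0,0,-0.3,0,0,0,0,0,-0.9,0,0,0,0,0,-1.6,0,0,0,0,0,-2.1,0,0,0,0,0,-2.35,0,0,0,0,0,-2.44,0,0,0,0,0,-2.44,0,0,0])

```text
time_s: 22.85
eef_pos: [0.4378, -0.0256, 0.008]
eef_rot: [0.0, 0.707, 0.707, 0.0]
wrist_force: [-1.2, 0.5, -0.4]
opening: 0.816
grasp_force: 0.0
```

Request:
move_arm(plan=[0,0,0,0,0,0,0,0,0,0,0,0,0,0,0,0,0,0,0,0,0,0,0,0,0,0,0,0,0,0,0,0,0,0,0,0], grip=32)

```text
time_s: 23.6
eef_pos: [0.4384, -0.0258, 0.0089]
eef_rot: [0.001, 0.707, 0.707, 0.0]
wrist_force: [-1.4, 0.2, 5.8]
opening: 0.481
grasp_force: 60.3
```

Request:
move_arm(plan=[0,0,0.2,0,0,0,0,0,0.7,0,0,0,0,0,1.3,0,0,0,0.3,0.38,1.6,0,0,0,0.9,1.15,1.6,0,0,0,1.6,2.0,1.6,0,0,0,2.3,2.9,1.6,0,0,0,2.9,3.7,1.6,0,0,0,3.28,4.2,1.6,0,0,0,3.38,4.31,1.6,0,0,0])

```text
time_s: 24.85
eef_pos: [0.6073, 0.1916, 0.0884]
eef_rot: [0.0, 0.706, 0.708, 0.0]
wrist_force: [-0.4, -0.3, -0.2]
opening: 0.476
grasp_force: 60.6
```

Request:
move_arm(plan=[0,0,-0.3,0,0,0,0,0,-0.8,0,0,0,0,0,-1.25,0,0,0,0,0,-1.45,0,0,0,0,0,-1.53,0,0,0,0,0,-1.57,0,0,0,0,0,-1.58,0,0,0,0,0,-1.58,0,0,0])

```text
time_s: 25.85
eef_pos: [0.6071, 0.1899, 0.0099]
eef_rot: [0.001, 0.707, 0.707, 0.0]
wrist_force: [-1.9, -2.7, 5.9]
opening: 0.478
grasp_force: 60.8
```

Request:
move_arm(plan=[0,0,0,0,0,0,0,0,0,0,0,0,0,0,0,0,0,0,0,0,0,0,0,0,0,0,0.3,0,0,0,0,0,0.9,0,0,0,0,0,1.8,0,0,0,0,0,2.4,0,0,0], grip=56)

```text
time_s: 26.85
eef_pos: [0.6076, 0.1902, 0.1324]
eef_rot: [0.001, 0.707, 0.707, 0.001]
wrist_force: [0.5, 0.1, -0.4]
opening: 0.66
grasp_force: 0.0
```

Request:
move_arm(plan=[-0.5,-0.1,0,0,0,0,-1.3,-0.25,0,0,0,0,-2.1,-0.4,0,0,0,0,-2.9,-0.55,0,0,0,0,-3.6,-0.7,0,0,0,0,-4.0,-0.8,0,0,0,0,-4.11,-0.81,0,0,0,0,-4.11,-0.81,0,0,0,0,-4.11,-0.81,0,0,0,0], grip=70)

```text
time_s: 27.98
eef_pos: [0.4021, 0.1496, 0.1293]
eef_rot: [0.0, 0.707, 0.707, 0.0]
wrist_force: [-0.3, -0.2, 0.8]
opening: 0.822
grasp_force: 0.0
```

```bash
python3 - <<'E'
from h import *
c=snap('wrist','w6.png');print(proj(c,[[.4015,.1495,.038]]),ctrl.get_obs()['eef_pos'])
h=cv2.cvtColor(c['pixels'],cv2.COLOR_RGB2HSV)
m=cv2.inRange(h,(170,120,60),(180,255,255))|cv2.inRange(h,(0,120,60),(6,255,255));m[:120]=0;m[310:]=0
x,y,w,hh=cv2.boundingRect(m);print(x,y,w,hh,ray(c,(x+w/2,y+hh/2),.035))
E
```

```text
[[319.38096051 203.21821279]] [0.40191273 0.14959888 0.12906263]
288 173 62 63 [[0.40121533 0.14749538 0.035     ]]
```

View pics/w6.png

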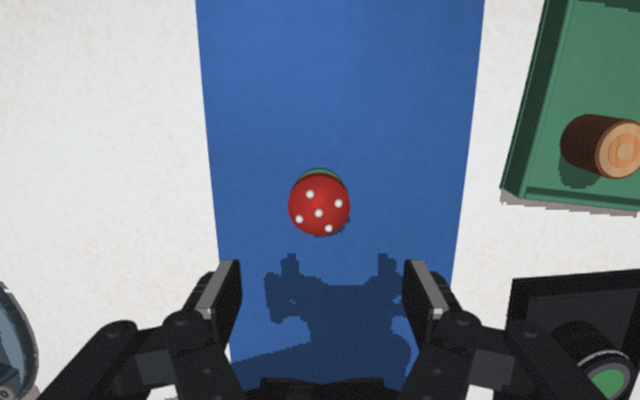

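The toadstool cap is centred at (319,204), about 1 to 2 mm from predicted. The stump stands upright in the green tray at (605,148).

Request:
move_arm(plan=[-0.01,-0.03,-0.3,0,0,0,-0.01,-0.03,-0.9,0,0,0,-0.01,-0.03,-1.6,0,0,0,-0.01,-0.03,-2.1,0,0,0,-0.01,-0.03,-2.33,0,0,0,-0.01,-0.03,-2.39,0,0,0,-0.01,-0.03,-2.39,0,0,0])

```text
time_s: 28.9
eef_pos: [0.401, 0.148, 0.0096]
eef_rot: [0.0, 0.707, 0.707, 0.0]
wrist_force: [0.4, 0.5, 0.0]
opening: 0.818
grasp_force: 0.0
```

Request:
move_arm(plan=[0,0,0,0,0,0,0,0,0,0,0,0,0,0,0,0,0,0,0,0,0,0,0,0,0,0,0,0,0,0,0,0,0,0,0,0], grip=34)

```text
time_s: 29.65
eef_pos: [0.4013, 0.1481, 0.0104]
eef_rot: [0.001, 0.707, 0.707, 0.001]
wrist_force: [-0.9, -1.3, 6.8]
opening: 0.496
grasp_force: 59.6
```

Request:
move_arm(plan=[0,0,0.2,0,0,0,0,0,0.7,0,0,0,0,0,1.3,0,0,0,0.3,0.3,1.6,0,0,0,1.0,0.7,1.6,0,0,0,1.9,1.2,1.6,0,0,0,2.8,1.7,1.6,0,0,0,3.6,2.0,1.6,0,0,0,4.05,2.16,1.6,0,0,0,4.2,2.16,1.6,0,0,0])

```text
time_s: 30.9
eef_pos: [0.6114, 0.2564, 0.0898]
eef_rot: [0.0, 0.707, 0.707, 0.0]
wrist_force: [0.1, -0.5, -0.2]
opening: 0.492
grasp_force: 60.9
```

Request:
move_arm(plan=[0,0,-0.3,0,0,0,0,0,-0.8,0,0,0,0,0,-1.25,0,0,0,0,0,-1.45,0,0,0,0,0,-1.53,0,0,0,0,0,-1.57,0,0,0,0,0,-1.57,0,0,0])

```text
time_s: 31.78
eef_pos: [0.6112, 0.2562, 0.0117]
eef_rot: [0.0, 0.707, 0.707, 0.001]
wrist_force: [-0.5, 0.2, 0.2]
opening: 0.494
grasp_force: 61.0
```

Request:
move_arm(plan=[0,0,-0.02,0,0,0,0,0,-0.03,0,0,0,0,0,-0.03,0,0,0])

```text
time_s: 32.15
eef_pos: [0.6114, 0.2563, 0.0115]
eef_rot: [0.001, 0.707, 0.707, 0.001]
wrist_force: [-3.4, -2.0, 8.9]
opening: 0.494
grasp_force: 61.5
```

Request:
move_arm(plan=[0,0,0,0,0,0,0,0,0,0,0,0,0,0,0,0,0,0,0,0,0,0,0,0,0,0,0.3,0,0,0,0,0,0.9,0,0,0,0,0,1.8,0,0,0,0,0,2.6,0,0,0,0,0,2.6,0,0,0], grip=58)

```text
time_s: 33.28
eef_pos: [0.6137, 0.2568, 0.1454]
eef_rot: [0.003, 0.707, 0.707, 0.004]
wrist_force: [-0.2, -0.3, -0.0]
opening: 0.678
grasp_force: 0.0
```

Request:
move_arm(plan=[-0.5,-0.8,0.3,0,0,0,-1.2,-2.0,0.6,0,0,0,-2.0,-3.2,0.9,0,0,0,-2.6,-4.2,1,0,0,0,-3,-5,1,0,0,0,-3,-5,1,0,0,0,-3,-5,1,0,0,0])

```text
time_s: 34.15
eef_pos: [0.4606, 0.006, 0.1893]
eef_rot: [-0.0, 0.708, 0.707, 0.0]
wrist_force: [0.4, -0.1, 0.6]
opening: 0.679
grasp_force: 0.0
```

```bash
python3 - <<'E'
from h import *
s=snap('side','side4.png');c=ctrl.camera('scene')
a=cv2.resize(s['pixels'][110:390,200:480],(390,390));b=cv2.resize(c['pixels'][120:320,160:500],(390,390*200//340))
b=cv2.copyMakeBorder(b,0,390-b.shape[0],0,0,0)
cv2.imwrite('pics/fin.png',np.hstack([a,b])[:,:,::-1])
E
```

```text
(no output)
```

View pics/fin.png

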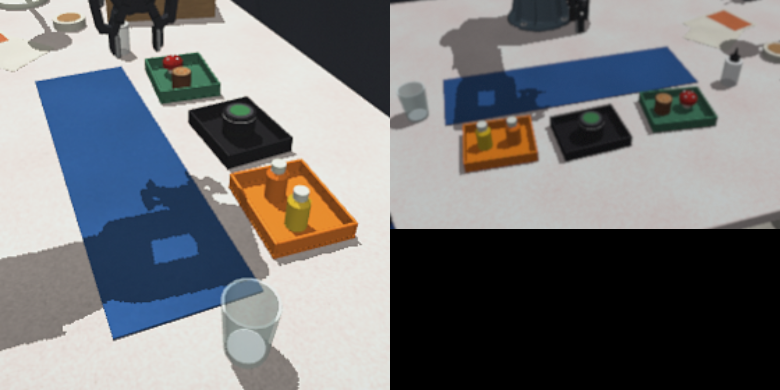

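In both views all five things stand upright in their trays: the lens at (240,115) in black, the bottles at (278,180) and (298,208) in orange, and the stump and toadstool at (180,75) and (172,62) in green. The glue bottle and tumbler look untouched.

```bash
python3 -c "
from bench import ctrl
print(ctrl.hand_in())"
```

```text
the job is handed in; nothing more can be done
None
```

The set is cleared and the job is handed in at about 34 s: the lens went first into the black tray, then both paint bottles into the orange tray and the stump and toadstool into the green tray; in the last pictures all five stand upright, and the glue bottle and tumbler were left alone.

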